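Set the casting flasks on their bases

ROBOT

A 6-joint arm with a two-finger parallel gripper is mounted at the origin on the work surface. World frame = base frame: x ahead of the robot, y to its left, z up, the work surface at z = 0. Lengths are in m, angles in rad, forces in N, time in s.
With the tool pointing down it reaches from about 0.325 to 0.75 m from the base axis. Payload 7.6 kg.
Tool frame: the origin (TCP) lies midway between the tips of the shut fingers; the grasp point (between the pads) lies 19 mm behind it; z points along the fingers, y is the line along which they close (so a half turn about z gives the same grasp; the last joint's range is limited). The gripper opens to 85 mm and grips with 20 to 120 N. Pads are 22 mm wide; open, the fingers measure 114 mm over their backs; the gripper's body (76 mm by 85 mm) begins 54 mm behind the grasp point. The pads swing forward as they close: fully open they stand 13 mm farther back than shut.
Start: joints at [1.256, 0.052, 1.401, -0, 1.689, -0.07], TCP at [0.127, 0.509, 0.231] pointing down, gripper open.
Joint ranges: [-2.9, 2.9], [-0.91, 2.17], [0.12, 2.37], [-1.06, 4.2], [0.26, 2.73], [-2.93, 2.93]. Speed limits (rad/s): [2.57, 2.57, 3.01, 3.14, 3.14, 3.14].

INTERFACE

Orientations are given as a unit quaternion [x, y, z, w].
In Python, from cell import bot gives the robot as it stands. Calls block until the motion is done:
- bot.reach(position, orientation): joint-space move of the TCP to a pose.
- bot.line_to(position, rot=None, feed=0.15, guard=None): straight line of the TCP; rot=None keeps the orientation; feed is the mean speed in m/s. With guard (N) it stops when the force on the tool has changed by that much, and returns True; else False.
- bot.set_joints(angles): joint-space move.
- bot.open_gripper() and bot.grasp(effort=None): open the fingers fully, or close them until they stop; effort is the grip in N (None keeps the last).
- bot.wait(seconds).
- bot.solve_ik(position, orientation): joint angles nearest the present ones, or None.
- bot.get_state(): the state.
- bot.camera(name): name is "scene" or "top" or "wrist"; returns the picture (480x640x3 uint8, red, green, blue); there is no depth.
- bot.camera_model(name): a dict with "fx", "fy", "cx", "cy" (pixels), "rvec" (rotation vector, rad) and "tvec" (3), from world to camera coordinates, as OpenCV has them; the wrist camera has in their place "T_tool_cam" (4x4, takes a point from camera to tool coordinates, whose origin is the TCP and whose axes are the flange's). Camera axes: x right, y down, z forward; pixel columns grow to the right and rows downward; lengths in m; the calibration is good to about 2 mm. A picture is of the moment at which its call begins: read the wrist's pose just before it. camera_model takes no time and is no camera call.
A pose or a line that the arm cannot do raises bot.Unreachable and nothing moves.
- bot.finish_job(): hands the job in; it is judged then, once.
The state is a dict: "clock": time; "qpos": joint angles; "joint_vel": joint speeds; "effort": joint torques, N m; "position": TCP position; "tool_rot": TCP orientation; "contact_force": force on the tool from outside, world axes, zero at the start; "wrist_torque": the same for the moment, N m; "finger_gap": opening from 0.0 (shut) to 1.0 (fully open); "finger_force": force on a finger pad.
Only numpy, scipy, OpenCV 4.12 (cv2) and the standard library are available. Lean on these libraries where they do the work, as an engineer would, in place of code of your own. Each camera call takes 0.05 s, during which the arm holds its last target. There are 200 camera calls.

TASK

Four open steel casting flasks and their four black rubber bases are scattered over the jeweller's bench. Stand each flask upright and centred on the base that goes with it by size, the smallest flask on the smallest base and so on up to the largest on the largest, flat on the rubber with the base's button inside the tube. Do not knock any flask over, and leave the lidded tin and the brass bangle where they are.

Things in the scene. Friction and masses are not known exactly. Their poses are not given: they have to be found in the camera images.
- flask_small: the smallest of four casting flasks: a plain steel tube open at both ends, standing upright, outside diameter 34 mm, wall 3 mm, height 45 mm, nominally 70 g; loose. Origin: centre of its underside, z up along the tube
- flask_medium: the second smallest of four casting flasks: a plain steel tube open at both ends, standing upright, outside diameter 45 mm, wall 3 mm, height 52 mm, nominally 120 g; loose. Origin: centre of its underside, z up along the tube
- flask_large: the second largest of four casting flasks: a plain steel tube open at both ends, standing upright, outside diameter 56 mm, wall 3 mm, height 58 mm, nominally 190 g; loose. Origin: centre of its underside, z up along the tube
- flask_huge: the largest of four casting flasks: a plain steel tube open at both ends, standing upright, outside diameter 68 mm, wall 3 mm, height 65 mm, nominally 300 g; loose. Origin: centre of its underside, z up along the tube
- base_small: the smallest of four casting bases: a flat black rubber disc stuck to the bench, diameter 58 mm, top face 8 mm above the bench, with a grey button in the middle 10 mm across and 5 mm tall that goes inside the flask. No rim. Origin: centre of its underside on the bench, z up
- base_medium: the second smallest of four casting bases: a flat black rubber disc stuck to the bench, diameter 69 mm, top face 8 mm above the bench, with a grey button in the middle 20 mm across and 5 mm tall that goes inside the flask. No rim. Origin: centre of its underside on the bench, z up
- base_large: the second largest of four casting bases: a flat black rubber disc stuck to the bench, diameter 80 mm, top face 8 mm above the bench, with a grey button in the middle 30 mm across and 5 mm tall that goes inside the flask. No rim. Origin: centre of its underside on the bench, z up
- base_huge: the largest of four casting bases: a flat black rubber disc stuck to the bench, diameter 92 mm, top face 8 mm above the bench, with a grey button in the middle 42 mm across and 5 mm tall that goes inside the flask. No rim. Origin: centre of its underside on the bench, z up
- tin: a closed steel tin with a lid and a little knob, 53 mm across, 52 mm high over the knob; loose, not part of the job. Origin: centre of its underside
- bangle: a brass bangle lying flat, 72 mm outside, 58 mm inside, 12 mm high; loose, not part of the job. Origin: centre of its underside
There are look-alikes about, which are no part of the job. Leave any brown, purple or turquoise look-alike of the flask_medium alone.

How it is judged:
At the end, for the whole second after the job is handed in: Each of the four flasks stands on the base of its own size rank, its axis within 10 mm of the base's centre, its underside within 3 mm of the rubber's top face, tilted less than 0.08 rad, at rest (under 0.02 m/s) (horizontal distance between flask_small and base_small below 0.01 m and z of flask_small in the frame of base_small between 0.005 and 0.011 m and angle between each of flask_small, flask_medium, flask_large, flask_huge's own z axis and vertical below 0.08 rad and linear speed of each of flask_small, flask_medium, flask_large, flask_huge below 0.02 m/s and horizontal distance between flask_medium and base_medium below 0.01 m and z of flask_medium in the frame of base_medium between 0.005 and 0.011 m and horizontal distance between flask_large and base_large below 0.01 m and z of flask_large in the frame of base_large between 0.005 and 0.011 m and horizontal distance between flask_huge and base_huge below 0.01 m and z of flask_huge in the frame of base_huge between 0.005 and 0.011 m); the robot touches nothing.
It fails at once if a flask is knocked over (tilted more than 1 rad) (angle between any of flask_small, flask_medium, flask_large, flask_huge's own z axis and vertical above 1 rad).
It fails at once if the tin or the bangle is moved by more than 20 mm (distance of any of tin, bangle from where it was at the start of the episode above 0.02 m).
It also fails if it takes over 102 s, if anything falls off the work surface, if the arm or the gripper's body presses on something with over 40 N, if the wrist force passes 120 N, or if a joint passes its speed limit or range.

## Working session

There is one attempt and no reset: what is moved stays moved. The work goes in short steps, each a Python script; the robot and the scene stay as the last script left them, time stands still between calls to the robot, and variables do not carry over. Pictures are saved under pics/ and viewed, at most 14 in all, crops included, and the job is handed in when it is done.

```bash
mkdir -p pics; ls
python3 - <<'E'
from cell import bot
import cv2
for n in("top","scene"):
    cv2.imwrite(f"pics/{n}0.png",bot.camera(n)[:,:,::-1]); print(n,bot.camera_model(n))
print(bot.camera_model("wrist")); print(bot.get_state())
E
```

```text
pics
top {'fx': 472.2944800788395, 'fy': 472.2944800788395, 'cx': 317.3125889483969, 'cy': 245.74746856457296, 'rvec': array([ 2.15923699, -2.10370273,  0.2224325 ]), 'tvec': array([-0.02404986,  0.48942951,  1.25203086])}
scene {'fx': 450.8541755851772, 'fy': 450.8541755851772, 'cx': 320.3104247194381, 'cy': 236.8600505897856, 'rvec': array([ 2.40911112,  0.58472729, -0.21915545]), 'tvec': array([-0.42103037, -0.13986128,  1.16431642])}
{'fx': 432.7313221348955, 'fy': 432.7313221348955, 'cx': 310.9060909181372, 'cy': 246.16291809278218, 'T_tool_cam': array([[ 7.96381499e-04, -9.52537141e-01, -3.04421354e-01,
         7.81589390e-02],
       [ 9.99999650e-01,  6.80198337e-04,  4.87702453e-04,
        -5.94794722e-04],
       [-2.57487801e-04, -3.04421636e-01,  9.52537349e-01,
        -1.42085680e-01],
       [ 0.00000000e+00,  0.00000000e+00,  0.00000000e+00,
         1.00000000e+00]])}
{'clock': 0.1, 'qpos': array([ 1.25568467e+00,  5.27654624e-02,  1.40161599e+00,  3.84308962e-05,
        1.68857590e+00, -7.03073983e-02]), 'joint_vel': array([ 1.71809986e-03, -2.08153663e-03, -2.02553764e-03,  2.34386487e-03,
       -8.47288377e-05,  4.74244956e-04]), 'effort': array([ 8.15774947e-04, -3.82585466e+01, -3.60982704e+01, -9.71128270e-05,
        4.74832850e-03,  5.69685449e-05]), 'position': array([0.12713306, 0.50910754, 0.23056463]), 'tool_rot': array([ 1.22094459e-01,  9.92518250e-01, -6.66064121e-04, -1.49413580e-04]), 'contact_force': array([ 0.50338802,  0.40398787, -0.25672313]), 'wrist_torque': array([ 0.03634137,  0.00542493, -0.00966254]), 'finger_force': 0.0, 'finger_gap': 1.0018390779349806}
```

View pics/top0.png

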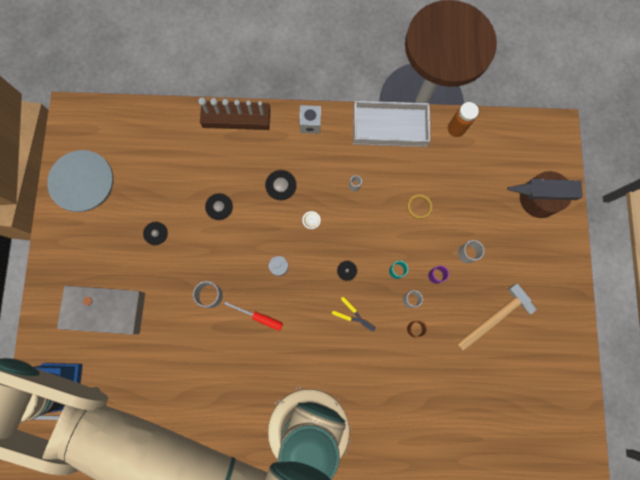

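View pics/scene0.png

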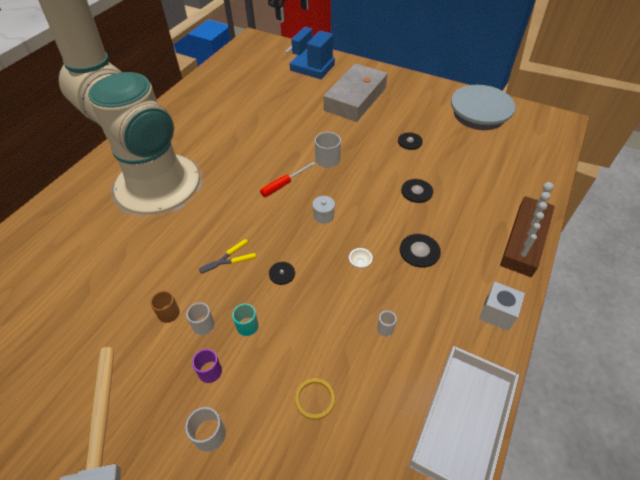

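Top picture: grey open tubes are at (356,183), (414,299), (473,251) and (207,294). Look-alikes are teal (399,269), purple (438,274), brown (416,328), the tin (278,266), a white cup (311,220) and the bangle (420,206). Bases are at (281,185), (219,206), (155,233) and (347,271). I'll check these in enlarged crops.

Run:
```python
import cv2, numpy as np
im=cv2.imread("pics/top0.png")
c=[(356,183),(414,299),(473,251),(207,294),(347,271),(155,233),(219,206),(281,185)]
t=[cv2.resize(im[y-16:y+16,x-16:x+16],(200,200),interpolation=cv2.INTER_CUBIC) for x,y in c]
for k in t:
    for i in range(0,200,25): cv2.line(k,(i,0),(i,4),(0,255,255),1); cv2.line(k,(0,i),(4,i),(0,255,255),1)
cv2.imwrite("pics/crop1.png",np.vstack([np.hstack(t[:4]),np.hstack(t[4:])]))
```

```text
(no output)
```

View pics/crop1.png

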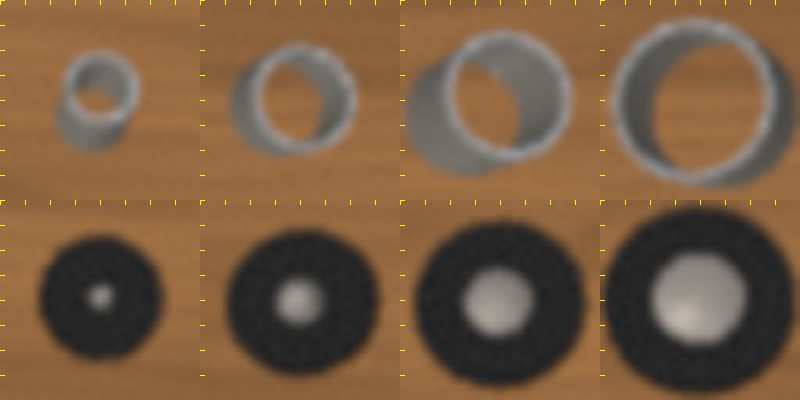

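The crops settle the sizes. Tubes by rising diameter are (356,181), (415,299), (474,250) and (206,294). Bases by rising button size are (347,271), (155,233), (219,206) and (281,185). Now I'll localise them.

```bash
cat > h.py <<'E'
from cell import bot
import cv2, numpy as np
from scipy.spatial.transform import Rotation as R
F=dict(small=(355.9,180.5,.045),medium=(414.6,298.3,.052),large=(474.0,250.0,.058),huge=(206.0,293.8,.065))
B=dict(small=(346.8,270.3),medium=(155.1,233.1),large=(218.6,206.1),huge=(280.6,184.8))
D=dict(small=.034,medium=.045,large=.056,huge=.068)
def back(m,u,v,z):
    Rw=R.from_rotvec(m["rvec"]).as_matrix(); c=-Rw.T@m["tvec"]
    d=Rw.T@[(u-m["cx"])/m["fx"],(v-m["cy"])/m["fy"],1]; return (c+d*(z-c[2])/d[2])[:2]
def wristm(s):
    m=dict(bot.camera_model("wrist")); T=np.eye(4); T[:3,:3]=R.from_quat(s["tool_rot"]).as_matrix(); T[:3,3]=s["position"]
    W=np.linalg.inv(T@m["T_tool_cam"]); m["rvec"]=R.from_matrix(W[:3,:3]).as_rotvec(); m["tvec"]=W[:3,3]; return m
def proj(m,P):
    K=np.array([[m["fx"],0,m["cx"]],[0,m["fy"],m["cy"]],[0,0,1]])
    return cv2.projectPoints(np.atleast_2d(P).astype(float),m["rvec"],m["tvec"],K,None)[0][:,0]
def quat(a): # pointing down, closing direction at angle a in the world xy plane
    b=(a+np.pi/2)/2; return np.array([np.cos(b),np.sin(b),0,0])
def best(p,a):
    q0=np.array(bot.get_state()["qpos"]); o=[]
    for k in (a,a+np.pi):
        j=bot.solve_ik(p,quat(k))
        if j is not None:o.append((np.abs(np.array(j)-q0).max(),k))
    return min(o)[1] if o else None
def ring(im,m,xy,z,r,col):
    t=np.linspace(0,2*np.pi,60); P=np.c_[xy[0]+r*np.cos(t),xy[1]+r*np.sin(t),0*t+z]
    cv2.polylines(im,[proj(m,P).round().astype(int)],True,col,1)
E
python3 - <<'E'
from h import *
m=bot.camera_model("top"); ms=bot.camera_model("scene")
im=cv2.imread("pics/scene0.png")
for k in F:
    f=back(m,*F[k]); b=back(m,*B[k],.008)
    print(k,f.round(4),np.hypot(*f).round(3),b.round(4),np.hypot(*b).round(3))
    for a in (0,90,45,-45):
        print("  ",a,[ (lambda j:None if j is None else np.round(j,2)[[0,5]].tolist())(bot.solve_ik([*p,.2],quat(np.radians(a+h)))) for p in(f,b) for h in (0,180)])
    ring(im,ms,f,F[k][2],D[k]/2,(0,255,0)); ring(im,ms,f,0,D[k]/2,(0,255,255)); ring(im,ms,b,.008,D[k]/2+.012,(0,0,255))
cv2.imwrite("pics/ov.png",cv2.resize(im[110:470,130:530],(800,720))[:600])
E
```

```text
small [ 0.6812 -0.1161] 0.691 [ 0.4294 -0.0964] 0.44
   0 [[-0.22, -0.22], [-0.22, 2.92], [-0.3, -0.3], [-0.3, 2.84]]
   90 [[-0.22, -1.79], [-0.22, 1.35], [-0.3, -1.88], [-0.3, 1.27]]
   45 [[-0.22, -1.01], [-0.22, 2.13], [-0.3, -1.09], [-0.3, 2.05]]
   -45 [[-0.22, 0.56], [-0.22, -2.58], [-0.3, 0.48], [-0.3, -2.66]]
medium [ 0.3522 -0.2766] 0.448 [0.5206 0.447 ] 0.686
   0 [[-0.75, -0.75], [-0.75, 2.39], [0.66, 0.66], [0.66, -2.49]]
   90 [[-0.75, -2.32], [-0.75, 0.82], [0.66, -0.92], [0.66, 2.23]]
   45 [[-0.75, -1.53], [-0.75, 1.61], [0.66, -0.13], None]
   -45 [[-0.75, 0.04], None, [0.66, 1.44], [0.66, -1.7]]
large [ 0.4879 -0.4406] 0.657 [0.6048 0.2735] 0.664
   0 [[-0.79, -0.79], [-0.79, 2.35], [0.37, 0.37], [0.37, -2.77]]
   90 [[-0.79, -2.36], [-0.79, 0.78], [0.37, -1.2], [0.37, 1.94]]
   45 [[-0.79, -1.58], [-0.79, 1.57], [0.37, -0.42], [0.37, 2.73]]
   -45 [[-0.79, -0.01], None, [0.37, 1.15], [0.37, -1.99]]
huge [0.3488 0.2802] 0.447 [0.6739 0.0987] 0.681
   0 [[0.59, 0.59], [0.59, -2.55], [0.09, 0.09], None]
   90 [[0.59, -0.98], [0.59, 2.16], [0.09, -1.48], [0.09, 1.66]]
   45 [[0.59, -0.19], None, [0.09, -0.69], [0.09, 2.45]]
   -45 [[0.59, 1.38], [0.59, -1.76], [0.09, 0.88], [0.09, -2.26]]
```

View pics/ov.png

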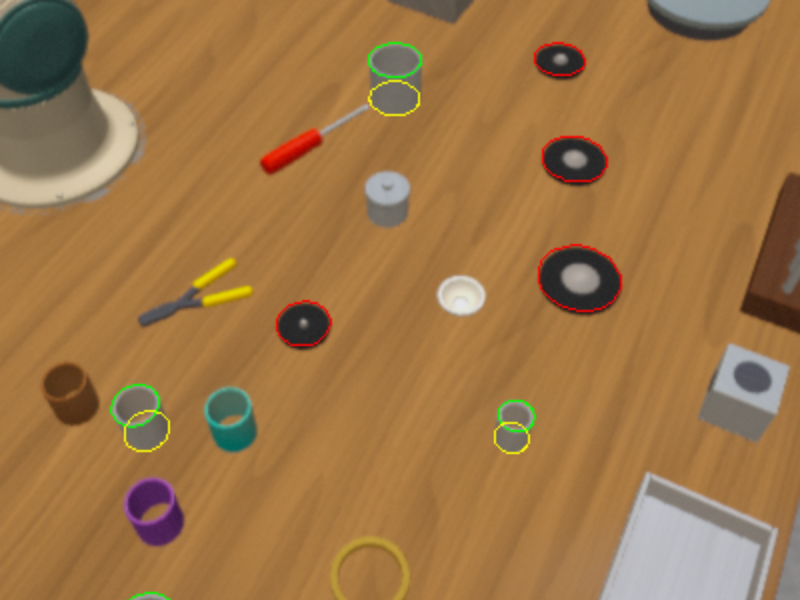

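The projected rings (green, red) agree with the scene picture to within 1–2 mm, so the top localisation is good. I'll start with the small flask.

```bash
cat >> h.py <<'E'
ZG=dict(small=.014,medium=.018,large=.020,huge=.022)
m0=bot.camera_model("top")
def job(k,a,ab,off=(0,0)):
    f=back(m0,*F[k]); b=back(m0,*B[k],.008)+off; z=ZG[k]; H=.17
    a=best([*f,H],np.radians(a)); bot.reach([*f,H],quat(a))
    print(k,"down hit:",bot.line_to([*f,z],feed=.15,guard=8))
    bot.grasp(50); s=bot.get_state(); print("gap",s["finger_gap"]*.085,"F",s["finger_force"])
    bot.line_to([*f,H],feed=.2)
    ab=best([*b,H],np.radians(ab)); bot.reach([*b,H],quat(ab)); s=bot.get_state(); print("carried gap",s["finger_gap"]*.085)
    bot.line_to([*b,z+.018],feed=.15)
    print("touch:",bot.line_to([*b,z+.006],feed=.03,guard=6),bot.get_state()["position"][2]-z)
    bot.open_gripper(); bot.line_to([*b,H],feed=.2)
    look(k,b)
def look(k,b):
    s=bot.get_state(); im=np.ascontiguousarray(bot.camera("wrist")[:,:,::-1]); m=wristm(s)
    ring(im,m,b,.008,D[k]/2+.012,(0,0,255)); ring(im,m,b,.008+F[k][2],D[k]/2,(0,255,0)); cv2.imwrite(f"pics/p_{k}.png",im); print("clock",s["clock"])
E
python3 -c "
from h import *
job('small',90,90)"
```

```text
small down hit: False
gap 0.03303767381597529 F 49.866700172424316
carried gap 0.033136417677029475
touch: True 0.008553063708850133
clock 9.5833
```

View pics/p_small.png

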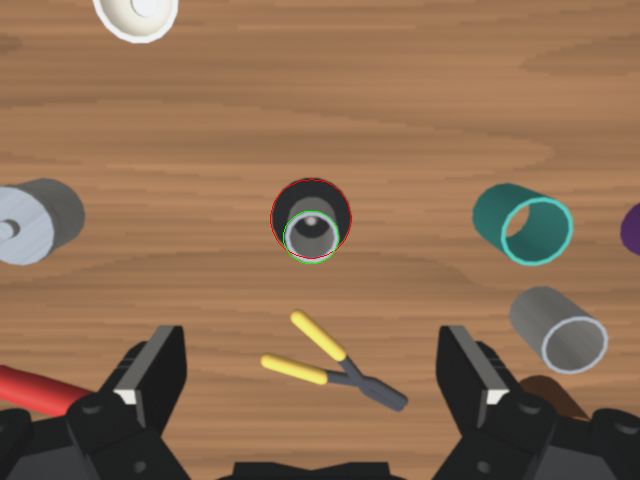

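The small flask stands centred at (311,238), and both predicted rings coincide with its rim and the disc at (311,218). The other three follow with the same method.

```bash
python3 -c "
from h import *
job('medium',90,45)"; python3 -c "
from h import *
a,b=[cv2.imread(f'pics/p_{k}.png') for k in('small','medium')]
"
```

```text
medium down hit: False
gap 0.04315455557569122 F 51.1814945563674
carried gap 0.04314243989070709
touch: True 0.008768243768889513
clock 18.3833
```

View pics/p_medium.png

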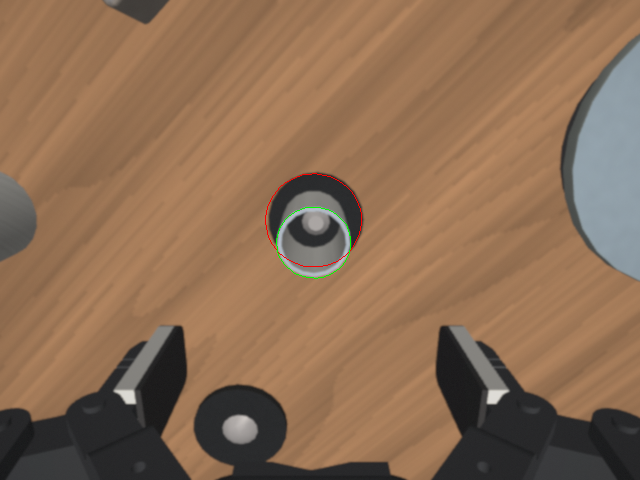

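The medium flask's rim at (314,243) matches the green ring. The base edge lies 2–3 px (about 2 mm) from the red ring, well inside 10 mm.

```bash
python3 -c "
from h import *
job('large',-45,45)
job('huge',0,0)
cv2.imwrite('pics/lh.png',np.hstack([cv2.imread(f'pics/p_{k}.png')[80:400,120:520] for k in('large','huge')]))
cv2.imwrite('pics/top1.png',bot.camera('top')[:,:,::-1])"
```

```text
large down hit: False
gap 0.054120851186266423 F 53.45536272972822
carried gap 0.05423420154711147
touch: True 0.009333485149809192
clock 29.2167
huge down hit: False
gap 0.06753215201529801 F 55.61064446344972
carried gap 0.06734353159428426
touch: True 0.009577292316292944
clock 36.55
```

View pics/lh.png

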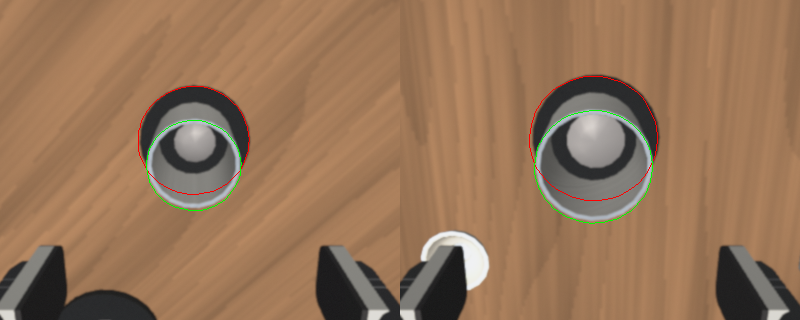

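View pics/top1.png

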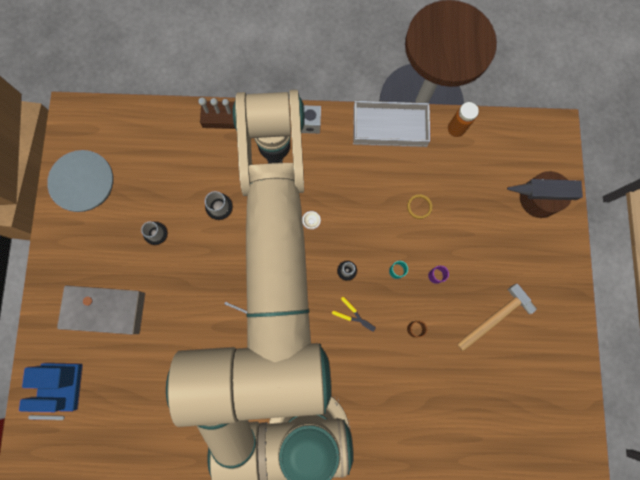

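The large flask at (194,165) and the huge one at (594,166) stand upright around their buttons, on the predicted rings to about 1–2 mm. In the top view the bangle (420,206) hasn't moved. The arm hides the tin, but no path touched it. I'm handing in.

```bash
python3 -c "
from cell import bot
bot.wait(0.5); print(bot.finish_job())"
```

```text
the job is handed in; nothing more can be done
None
```

I stood all four flasks upright on their matching bases, about 2 mm or less off centre by the wrist pictures, and handed the job in at about 37 s of the 102 s; no verdict was returned, and the last top view hid the tin, so I didn't re-check its position.

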